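# Make up two axis-drive kits from the bench stock

## Task

Make up the two axis-drive kits from the loose stock on the bench. The screw-drive kit is the long three-pocket tray: the large stepper motor in its large pocket, the shaft coupling in the middle pocket and the brass flange nut in the pocket at the other end; the belt-drive kit is the short two-pocket tray: the small stepper motor in its large pocket and the toothed belt pulley in the smaller one. Set each part down without dropping it, standing upright flat on its pocket's floor, and leave the rail carriage, shaft support and ball bearing where they are.

Things in the scene. Friction and masses are not known exactly. Their poses are not given: they have to be found in the camera images.
- motor_large_mid (a point): large stepper motor, standing on its back with the shaft up: square body 57 x 57 mm, 45 mm tall (black middle, aluminium ends), on top a 2 mm boss of 38 mm diameter and a 6 mm steel shaft, 68 mm over all; about 0.5 kg. This point is the centre of the square body, 22.5 mm above its underside; x and y are square to its flat sides, z along the shaft.
- motor_small_mid (a point): small stepper motor of the same kind, standing shaft up: square body 42 x 42 mm, 40 mm tall, a 2 mm boss of 22 mm diameter and a 5 mm shaft on top, 64 mm over all; about 0.28 kg. The point is the centre of the square body, 20 mm above its underside; x and y square to its flat sides, z along the shaft.
- coupling_mid (a point): shaft coupling standing on end: plain aluminium cylinder of two halves with a black rubber star between them, 30 mm diameter, 40 mm tall, about 70 g. The point is its centre, 20 mm above its underside; z along its axis.
- nut_mid (a point): brass flange nut standing on its flange: flange 44 mm diameter and 9 mm thick below, plain round barrel of 26 mm diameter above it, 40 mm tall over all, about 0.16 kg. The point is on the axis, 20 mm above its underside; z up the barrel.
- pulley_mid (a point): toothed belt pulley standing with its hub up: below, the toothed rim between two flanges of 48 mm diameter, 18 mm high together; above it the plain aluminium hub of 26 mm diameter, 18 mm high; 36 mm tall over all, about 0.11 kg. The point is on the axis, 18 mm above its underside; z along the hub.
- carriage_mid (a point): linear rail carriage, stays in stock: oblong steel block with black end caps, 61 x 34 mm, 24 mm tall. The point is its centre, 12 mm above its underside; x along its length.
- support_mid (a point): shaft support, stays in stock: aluminium block 16 mm thick and 44 mm tall, foot 48 mm long, upper part 26 mm long with a cross bore. The point is its centre, 22 mm above its underside; x along the foot.
- bearing_mid (a point): ball bearing, stays in stock: flat steel ring lying down, 42 mm diameter, 12 mm tall. The point is its centre, 6 mm above its underside.
- tray_long: printed kit tray of plain off-white plastic, 228 x 86 mm, 14 mm high, with 3 mm walls, dividers and floor (floor top 3 mm above the bench), non-slip: it stays put. Origin: centre of its underside; x runs along its length, z up. Three pockets: the large motor pocket at the -x end (84 mm long, centre x = -69 mm), a middle pocket (66 mm long, centre x = +9 mm) and an end pocket (66 mm long, centre x = +78 mm). All pockets are 80 mm wide in y and lie at y = 0.
- tray_short: printed kit tray of plain off-white plastic, 159 x 86 mm, 14 mm high, with 3 mm walls, dividers and floor (floor top 3 mm above the bench), non-slip: it stays put. Origin: centre of its underside; x runs along its length, z up. Two pockets: the large motor pocket at the -x end (84 mm long, centre x = -34.5 mm) and a smaller pocket (66 mm long, centre x = +43.5 mm). All pockets are 80 mm wide in y and lie at y = 0.
Mind the look-alikes: they are no part of the job. Leave any blue look-alike of the part that bears coupling_mid alone. What is shaped like the part that bears pulley_mid but pink is not meant.

How it is judged:
At the end, for the whole second after the job is handed in: Each of the five parts stands upright (0.1 rad) and at rest on the floor of its own pocket (height -3/+4 mm, centre within at most 10 mm along and 12.5 mm across the tray for the widest parts, more for slimmer ones); rail carriage, shaft support and ball bearing within 25 mm of their starts (x of motor_large_mid in the frame of tray_long between -0.0835 and -0.0545 m and y of motor_large_mid in the frame of tray_long between -0.0125 and 0.0125 m and z of motor_large_mid in the frame of tray_long between 0.0225 and 0.0295 m and angle between each of motor_large_mid, coupling_mid, nut_mid, motor_small_mid, pulley_mid's own z axis and vertical below 0.1 rad and linear speed of each of motor_large, coupling, nut, motor_small, pulley below 0.02 m/s and x of coupling_mid in the frame of tray_long between -0.01 and 0.028 m and y of coupling_mid in the frame of tray_long between -0.026 and 0.026 m and z of coupling_mid in the frame of tray_long between 0.02 and 0.027 m and x of nut_mid in the frame of tray_long between 0.066 and 0.09 m and y of nut_mid in the frame of tray_long between -0.019 and 0.019 m and z of nut_mid in the frame of tray_long between 0.02 and 0.027 m and x of motor_small_mid in the frame of tray_short between -0.0565 and -0.0125 m and y of motor_small_mid in the frame of tray_short between -0.02 and 0.02 m and z of motor_small_mid in the frame of tray_short between 0.02 and 0.027 m and x of pulley_mid in the frame of tray_short between 0.0335 and 0.0535 m and y of pulley_mid in the frame of tray_short between -0.017 and 0.017 m and z of pulley_mid in the frame of tray_short between 0.018 and 0.025 m and distance of each of carriage_mid, support_mid, bearing_mid from where it was at the start of the episode below 0.025 m); the robot touches nothing.
It fails at once if a part that stays in stock (rail carriage, shaft support, ball bearing) is moved by more than 25 mm (distance of any of carriage_mid, support_mid, bearing_mid from where it was at the start of the episode above 0.025 m).
It fails at once if a kit part is dropped: moving faster than 0.6 m/s (a fall of about 18 mm) while the fingers do not hold it ((contact force between the fingers and motor_large below 0.05 N and linear speed of motor_large above 0.6 m/s) or (contact force between the fingers and coupling below 0.05 N and linear speed of coupling above 0.6 m/s) or (contact force between the fingers and nut below 0.05 N and linear speed of nut above 0.6 m/s) or (contact force between the fingers and motor_small below 0.05 N and linear speed of motor_small above 0.6 m/s) or (contact force between the fingers and pulley below 0.05 N and linear speed of pulley above 0.6 m/s)).
It also fails if it takes over 134 s, if anything falls off the work surface, if the arm or the gripper's body presses on something with over 40 N, if the wrist force passes 120 N, or if a joint passes its speed limit or range.

## Robot

A 7-joint arm with a two-finger parallel gripper is mounted at the origin on the work surface. World frame = base frame: x ahead of the robot, y to its left, z up, the work surface at z = 0. Lengths are in m, angles in rad, forces in N, time in s.
With the tool pointing down it reaches from about 0.425 to 0.925 m from the base axis. Payload 6.8 kg.
Tool frame: the origin (TCP) lies at the centre of the arm's flange, where the gripper is bolted on; the fingertips stand 173 mm ahead of it and the grasp point (between the pads) lies 155 mm ahead of it; z points along the fingers, y is the direction in which the jaws open and shut (so a half turn about z gives the same grasp; the last joint's range is limited). The gripper opens to 85 mm and grips with 20 to 120 N. Pads are 22 mm wide; open, the fingers measure 114 mm over their backs; the gripper's body (76 mm by 85 mm) begins 54 mm behind the grasp point. The pads swing forward as they close: fully open they stand 13 mm farther back than shut.
Start: joints at [-1.396, 0.477, 0.022, 1.555, -0.011, 1.109, -0.083], TCP at [0.188, 0.648, 0.405] pointing down, gripper open.
Joint ranges: [-2.96, 2.96], [-0.34, 2.1], [-1.41, 1.46], [0.24, 2.44], [-1.37, 4.51], [0.17, 1.92], [-2.96, 2.96]. Speed limits (rad/s): [2.39, 2.39, 3.14, 3.14, 3.14, 3.14, 3.14].

## Interface

Orientations are given as a rotation vector (axis times angle).
In Python, from bench import readout, grab_frame, camera_model, r gives the robot as it stands.
- The arm moves only by the tool apply_moves, never from a script. Its argument "deltas" is a list of rows, each an object with "xyz": the shift along the world's x, y, z in m, a list of three; "turn": the turn about the world's z in rad. In form: [{"xyz": [dx, dy, dz], "turn": turn}, ...]. A call has 1 to 12 rows; each row shifts and turns the commanded pose from where the row before left it; what a row does not reach is not made up. A row lasts 1/12 s, in which the tool goes at most 41.7 mm and 7.16 degrees, less where a joint would pass 70% of its speed; a pose out of reach is approached as far as the arm can. A call with a gripper value outside its range is refused whole. "claw" is the gripper's target within -1 to 1 (shut at 1, half-way at 0, fully open at -1), set as the call begins (left out, the last holds). The fingers move at their own pace and stop on an object; "squeeze" is the grip in N (left out, the last holds). Time passes only in rows, so rows that do not move let the fingers close. It gives the time, the measured TCP pose, the force and the opening at its end, in the units of the state.
- readout.get_obs(): the state, without advancing time (a new reading comes with each control period).
- grab_frame(name): name is "scene" or "top" or "wrist"; returns the picture (480x640x3 uint8, red, green, blue); there is no depth.
- camera_model(name): a dict with "intrinsics" (3x3 intrinsics, pixels), "R" (3x3) and "t" (3): a world point X has camera coordinates R X + t. Camera axes: x right, y down, z forward; pixel columns grow to the right and rows downward; lengths in m; the calibration is good to about 2 mm. A picture is of the moment at which its call begins: read the wrist's pose just before it. camera_model takes no time and is no camera call; for the wrist camera it gives the pose at the moment of the call.
- r.hand_in(): hands the job in, once; it reports no verdict.
The state is a dict: "clock": time; "joints": joint angles; "qvel": joint speeds; "tau": joint torques, N m; "tcp_pos": TCP position; "orientation": TCP orientation; "contact_force": force on the tool from outside, world axes, zero at the start; "moment": the same for the moment, N m; "grip_width": finger opening in m.
Only numpy, scipy, OpenCV 4.12 (cv2) and the standard library are available. Lean on these libraries where they do the work, as an engineer would, in place of code of your own. Each camera call takes 0.05 s, during which the arm holds its last target.

## Working session

There is one attempt and no reset: what is moved stays moved. The work goes in short steps, Python scripts to look and compute and a tool call to move; the robot and the scene stay as the last step left them, time stands still between calls to the robot, and variables do not carry over. Pictures are saved under pics/ and viewed, and the job is handed in when it is done.

Besides the shell and the picture viewer there is one more tool, called after ">>>" as name(argument=value, ...) on one line, values as JSON. apply_moves: Moves the arm, as the interface text tells. Its arguments: {"type":"object","properties":{"deltas":{"type":"array"},"claw":{"type":"number"},"squeeze":{"type":"number"}},"required":["deltas"]}

```bash
ls; mkdir -p pics
python3 - <<'E'
from bench import readout, grab_frame, camera_model, r
import cv2
print(readout.get_obs())
for n in ("scene","top","wrist"):
    m=camera_model(n); print(n,m)
    cv2.imwrite(f"pics/{n}0.png",grab_frame(n)[:,:,::-1])
E
```

```text
pics
{'clock': 0.0, 'joints': array([-1.39612334,  0.47778607,  0.02234775,  1.55647035, -0.01150065,
        1.1092998 , -0.08309983]), 'qvel': array([ 1.70538692e-03,  1.70591376e-04,  1.64264625e-03, -9.79001728e-05,
        1.35697228e-04,  4.46463581e-04,  4.97014120e-05]), 'tau': array([-9.05510260e-04, -5.96457767e+01,  1.60766110e+00, -2.81195319e+01,
        1.25381458e-02,  9.26291279e-03,  6.12314807e-05]), 'tcp_pos': array([0.18825543, 0.64792026, 0.40372701]), 'orientation': array([-4.42661281e-01, -3.11012771e+00,  2.87659410e-03]), 'contact_force': array([-0.86667854,  0.14836578, -0.60067706]), 'moment': array([-0.00893011,  0.02613394, -0.01708334]), 'grip_width': 0.085462909828947}
scene {'intrinsics': array([[512.84593845,   0.        , 317.64028557],
       [  0.        , 512.84593845, 242.71710924],
       [  0.        ,   0.        ,   1.        ]]), 'R': array([[-0.81359643,  0.58115896,  0.01775131],
       [ 0.3391352 ,  0.49913054, -0.79740581],
       [-0.47227975, -0.64274642, -0.60318229]]), 't': array([ 0.48485203, -0.15964537,  1.19955989])}
top {'intrinsics': array([[575.09707589,   0.        , 317.08536832],
       [  0.        , 575.09707589, 238.05718269],
       [  0.        ,   0.        ,   1.        ]]), 'R': array([[-0.0257034 , -0.99899783, -0.03664259],
       [-0.98392512,  0.03176142, -0.17573435],
       [ 0.17672205,  0.0315366 , -0.98375544]]), 't': array([0.03687765, 0.57589661, 0.98675755])}
wrist {'intrinsics': array([[345.67736636,   0.        , 323.69451296],
       [  0.        , 345.67736636, 236.0129908 ],
       [  0.        ,   0.        ,   1.        ]]), 'R': array([[ 0.27875247,  0.96036118, -0.00186002],
       [ 0.92781299, -0.26880412,  0.25866465],
       [ 0.24791151, -0.07382916, -0.96596539]]), 't': array([-0.67345794, -0.034194  ,  0.37813492])}
```

View pics/scene0.png

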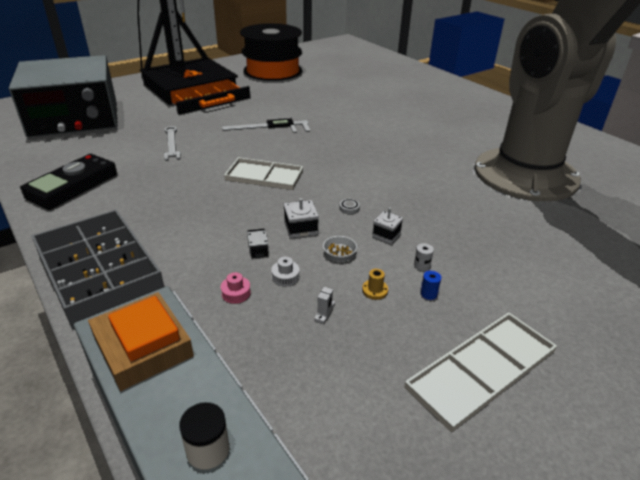

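View pics/top0.png

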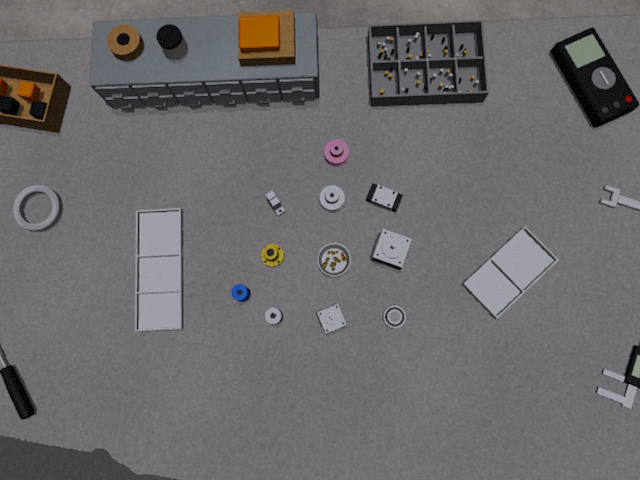

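View pics/wrist0.png

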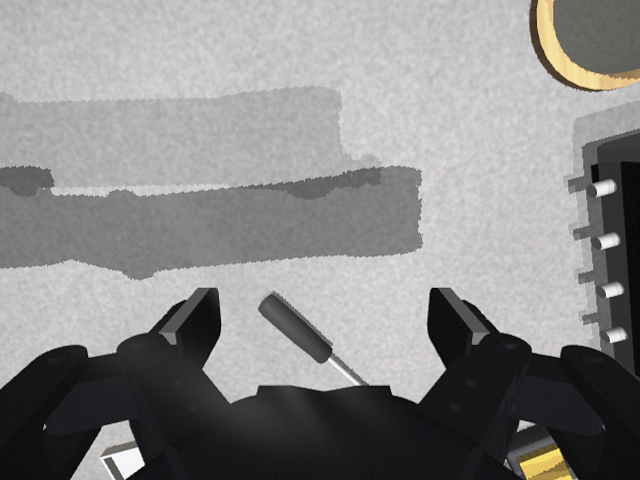

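```bash
cat > h.py <<'E'
import numpy as np, cv2
from bench import readout, grab_frame, camera_model, r
def ray(m,u,v,z):
    K,R,t=m["intrinsics"],m["R"],m["t"]
    d=R.T@np.linalg.inv(K)@np.array([u,v,1.]); c=-R.T@t
    return c+d*(z-c[2])/d[2]
def proj(m,X):
    p=m["intrinsics"]@(m["R"]@np.asarray(X)+m["t"]); return p[:2]/p[2]
E
python3 - <<'E'
import cv2
a=cv2.imread("pics/top0.png"); 
cv2.imwrite("pics/topz1.png",cv2.resize(a[130:340,220:420],None,fx=4,fy=4,interpolation=cv2.INTER_CUBIC)[:600*2][:, :800][:840])
for i,(r0,c0,h,w,f) in enumerate([(135,225,100,190,4.2),(225,225,115,190,4.2),(200,120,140,90,4.2),(215,450,110,120,5)]):
    cv2.imwrite(f"pics/z{i}.png",cv2.resize(a[r0:r0+h,c0:c0+w],None,fx=f,fy=f,interpolation=cv2.INTER_NEAREST))
E
```

```text
(no output)
```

View pics/z0.png

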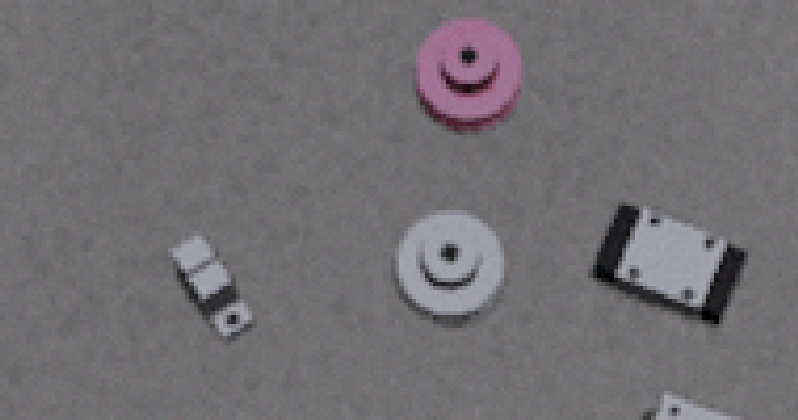

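View pics/z1.png

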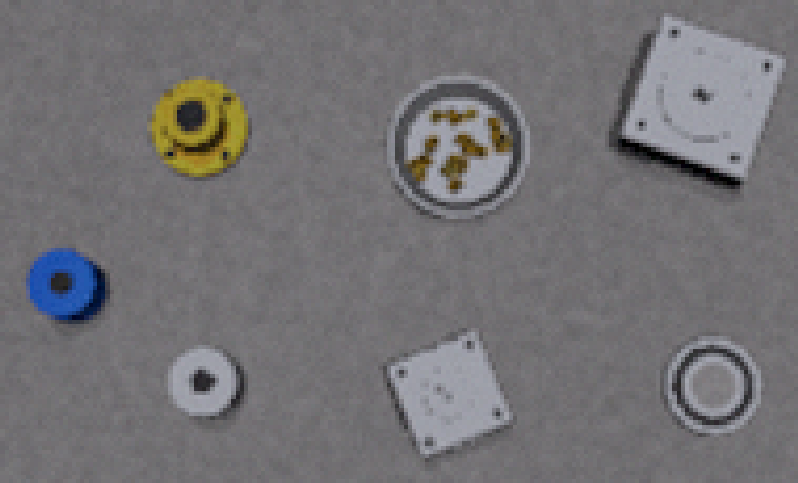

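View pics/z3.png

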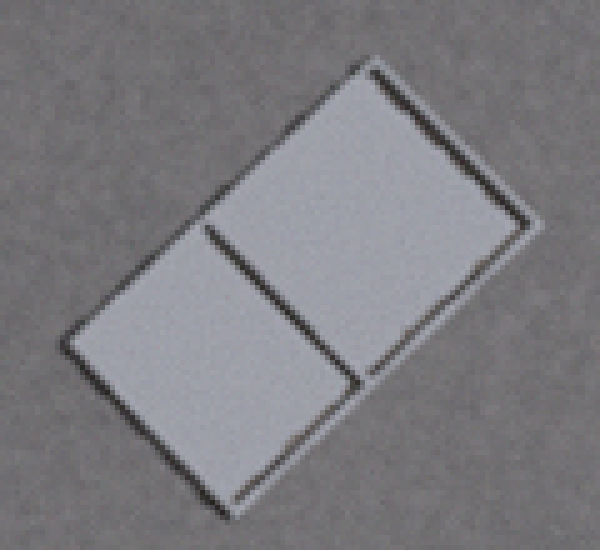

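Run:
```python
from h import *
m=camera_model("top"); a=cv2.imread("pics/top0.png"); hsv=cv2.cvtColor(a,cv2.COLOR_BGR2HSV)
print("cam",-m["R"].T@m["t"])
V=a.min(2)
def comp(mask,box):
    c0,r0,c1,r1=box; mm=np.zeros_like(mask); mm[r0:r1,c0:c1]=mask[r0:r1,c0:c1]
    cs,_=cv2.findContours(mm,cv2.RETR_EXTERNAL,cv2.CHAIN_APPROX_NONE)
    return max(cs,key=cv2.contourArea)
W=((V>140)*255).astype(np.uint8)
def rect(name,box,z,mask=W,close=3):
    mk=cv2.morphologyEx(mask,cv2.MORPH_CLOSE,np.ones((close,close)))
    c=comp(mk,box)[:,0]
    w=np.array([ray(m,u,v,z)[:2] for u,v in c],np.float32)
    (cx,cy),(s1,s2),ang=cv2.minAreaRect(w*1000)
    b=cv2.boxPoints(((cx,cy),(s1,s2),ang))
    print(name,"c",round(cx,1),round(cy,1),"size",round(s1,1),round(s2,1),"ang",round(ang,1)); return w
rect("Lmotor",(365,220,415,275),.045)
rect("Smotor",(310,295,355,340),.040)
rect("carr",(365,180,408,215),.024)
rect("trayL",(125,200,195,340),.014,close=5)
rect("trayS",(455,220,565,325),.014,close=5)
def circ(name,box,z,mask=W):
    c=comp(mask,box)[:,0]
    w=np.array([ray(m,u,v,z)[:2] for u,v in c],np.float32)*1000
    e=cv2.fitEllipse(w); print(name,np.round(e[0],1),np.round(e[1],1),"mincirc",cv2.minEnclosingCircle(w))
circ("coupling",(262,305,285,328),.040)
circ("bearing",(380,300,410,332),.012)
circ("pulley flange",(315,180,350,215),.018)
Y=((hsv[:,:,1]>120)&(hsv[:,:,0]>15)&(hsv[:,:,0]<35)&(hsv[:,:,2]>60)).astype(np.uint8)*255
circ("nut flange",(255,240,290,270),.009,Y)
D=((a.max(2)<90)*255).astype(np.uint8)
def dark(name,box,z):
    c0,r0,c1,r1=box; ys,xs=np.nonzero(D[r0:r1,c0:c1]); wt=120-a.max(2)[r0:r1,c0:c1][ys,xs].astype(float)
    p=np.average(np.c_[xs+c0,ys+r0],axis=0,weights=wt); print(name,p,ray(m,*p,z)[:2]*1000)
dark("pulley bore",(328,191,337,199),.036)
dark("nut bore",(264,247,276,259),.040)
dark("coupling bore",(268,311,278,320),.040)
```

```text
cam [ 0.39320521 -0.01256958  1.07328421]
Lmotor c 556.4 -114.6 size 54.8 54.1 ang 68.3
Smotor c 433.2 -1.3 size 39.4 39.6 ang 20.5
carr c 658.0 -106.7 size 38.1 31.4 ang 66.1
trayL c 536.1 321.9 size 227.6 84.9 ang 0.9
trayS c 510.3 -332.1 size 85.6 158.2 ang 40.5
coupling [441.4 104.1] [25.9 26.4] mincirc ((441.173828125, 104.2322006225586), 13.842288970947266)
bearing [ 434.3 -115.4] [23.1 23.8] mincirc ((434.3121032714844, -115.41716766357422), 12.314857482910156)
pulley flange [660.7  -8.4] [44.  45.9] mincirc ((660.8936767578125, -8.462358474731445), 23.47791290283203)
nut flange [555.1 107.1] [41.1 42.2] mincirc ((555.0755004882812, 106.96861267089844), 21.6731014251709)
pulley bore [331.4868603  194.68188105] [660.46418529  -8.16561254]
nut bore [269.98619529 252.20875421] [555.38678535 107.14948996]
coupling bore [272.63543192 315.30234261] [441.0889284 103.6821902]
```

>>> apply_moves(deltas=[{"xyz": [0.03, -0.03, -0.006], "turn": -0.07}, {"xyz": [0.03, -0.03, -0.006], "turn": -0.07}, {"xyz": [0.03, -0.03, -0.006], "turn": -0.07}, {"xyz": [0.03, -0.03, -0.006], "turn": -0.07}, {"xyz": [0.03, -0.03, -0.006], "turn": -0.07}, {"xyz": [0.03, -0.03, -0.006], "turn": -0.07}, {"xyz": [0.03, -0.03, -0.006], "turn": -0.07}, {"xyz": [0.03, -0.03, -0.006], "turn": -0.07}, {"xyz": [0.03, -0.03, -0.006], "turn": -0.07}], claw=-0.3, squeeze=40)

```text
clock: 0.9
tcp_pos: [0.4519, 0.384, 0.3519]
orientation: [-1.389, -2.818, 0.0]
contact_force: [0.5, 0.0, 0.3]
grip_width: 0.0555
```

>>> apply_moves(deltas=[{"xyz": [0.01, -0.027, -0.006], "turn": -0.066}, {"xyz": [0.01, -0.027, -0.006], "turn": -0.066}, {"xyz": [0.01, -0.027, -0.006], "turn": -0.066}, {"xyz": [0.01, -0.027, -0.006], "turn": -0.066}, {"xyz": [0.01, -0.027, -0.006], "turn": -0.066}, {"xyz": [0.01, -0.027, -0.006], "turn": -0.066}, {"xyz": [0.01, -0.027, -0.006], "turn": -0.066}, {"xyz": [0.01, -0.027, -0.006], "turn": -0.066}, {"xyz": [0.01, -0.027, -0.006], "turn": -0.066}, {"xyz": [0.007, -0.028, -0.006], "turn": -0.066}, {"xyz": [0, 0, 0], "turn": 0}, {"xyz": [0, 0, 0], "turn": 0}])

```text
clock: 1.9
tcp_pos: [0.548, 0.1126, 0.2918]
orientation: [2.228, 2.215, -0.002]
contact_force: [0.7, 1.0, 0.1]
grip_width: 0.0558
```

```bash
cat > w.py <<'E'
import sys
from h import *
o=readout.get_obs(); m=camera_model("wrist"); a=grab_frame("wrist")[:,:,::-1].copy()
cv2.imwrite(f"pics/{sys.argv[1]}.png",a)
from scipy.spatial.transform import Rotation as Ro
y=Ro.from_rotvec(o["orientation"]).as_matrix()
print(o["clock"],"tcp",np.round(o["tcp_pos"],4),"jaw",round(np.degrees(np.arctan2(y[1,1],y[0,1])),1),"F",np.round(o["contact_force"],1),"w",round(o["grip_width"],4),"j",np.round(o["joints"],2))
E
python3 w.py w1
python3 - <<'E'
import sys; sys.argv=['']
from h import *
m=camera_model("wrist")
for n,X in dict(nut=(.5552,.1071,.04),coup=(.4412,.104,.04),pul=(.6606,-.0083,.036),Lm=(.5564,-.1146,.045),Sm=(.4332,-.0013,.04)).items(): print(n,proj(m,X))
E
```

```text
1.9 tcp [0.548  0.1126 0.2918] jaw -0.3 F [0.7 1.  0.1] w 0.0558 j [-0.65  0.45  0.43  1.96 -0.26  0.79 -0.08]
nut [334.71590408 254.24377601]
coup [165.49868134 258.99726648]
pul [470.827164   395.34936197]
Lm [334.77319069 512.67012921]
Sm [171.74872682 391.78657715]
```

View pics/w1.png

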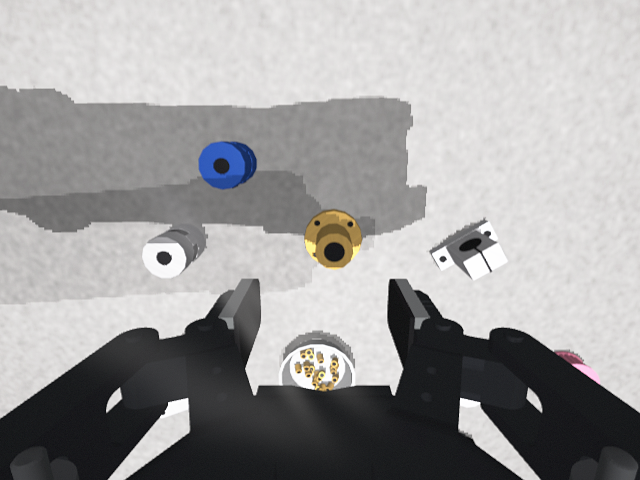

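>>> apply_moves(deltas=[{"xyz": [0.007, -0.0055, 0], "turn": 0.005}, {"xyz": [0, 0, -0.02], "turn": 0}, {"xyz": [0, 0, -0.02], "turn": 0}, {"xyz": [0, 0, -0.02], "turn": 0}, {"xyz": [0, 0, -0.02], "turn": 0}, {"xyz": [0, 0, 0], "turn": 0}, {"xyz": [0, 0, 0], "turn": 0}])

```text
clock: 2.53
tcp_pos: [0.5548, 0.1099, 0.2117]
orientation: [-2.215, -2.226, 0.002]
contact_force: [0.6, -0.6, 1.7]
grip_width: 0.0555
```

>>> apply_moves(deltas=[{"xyz": [0, -0.003, -0.006], "turn": 0}, {"xyz": [0, 0, -0.012], "turn": 0}, {"xyz": [0, 0, -0.006], "turn": 0}, {"xyz": [0, 0, 0], "turn": 0}, {"xyz": [0, 0, 0], "turn": 0}])

```text
clock: 2.95
tcp_pos: [0.5548, 0.1061, 0.1879]
orientation: [-2.218, -2.225, 0.001]
contact_force: [0.6, -0.1, -0.1]
grip_width: 0.0557
```

```bash
python3 w.py w2
```

```text
2.95 tcp [0.5548 0.1061 0.1879] jaw 0.2 F [ 0.6 -0.1 -0.1] w 0.0557 j [-0.56  0.62  0.34  1.99 -0.35  0.59  0.02]
```

View pics/w2.png

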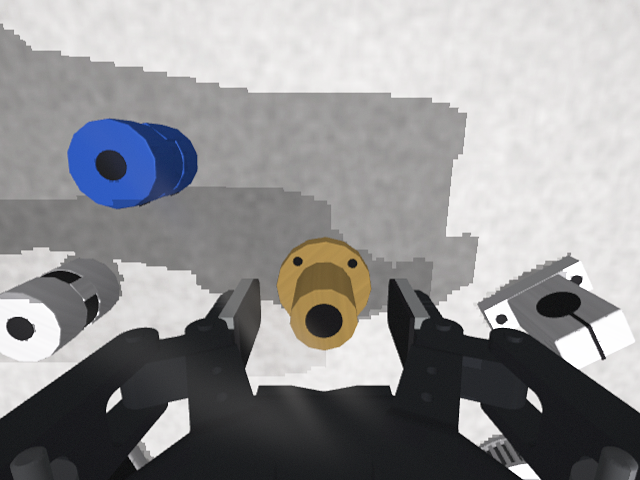

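The nut's barrel (bore at 323,320) sits midway between the pads; closing.

>>> apply_moves(deltas=[{"xyz": [0, 0, 0], "turn": 0}, {"xyz": [0, 0, 0], "turn": 0}, {"xyz": [0, 0, 0], "turn": 0}, {"xyz": [0, 0, 0], "turn": 0}, {"xyz": [0, 0, 0], "turn": 0}, {"xyz": [0, 0, 0], "turn": 0}, {"xyz": [0, 0, 0.01], "turn": 0}, {"xyz": [0, 0, 0.02], "turn": 0}, {"xyz": [0, 0, 0.03], "turn": 0}, {"xyz": [0, 0, 0.0], "turn": 0}, {"xyz": [0, 0, 0.0], "turn": 0}], claw=1, squeeze=50)

```text
clock: 3.92
tcp_pos: [0.5554, 0.1062, 0.2499]
orientation: [2.217, 2.224, 0.005]
contact_force: [-1.1, 0.4, -1.5]
grip_width: 0.0245
```

```bash
python3 w.py w3
```

```text
3.9167 tcp [0.5554 0.1062 0.2499] jaw 0.2 F [-1.1  0.4 -1.5] w 0.0245 j [-0.6   0.52  0.4   1.97 -0.3   0.7  -0.02]
```

View pics/w3.png

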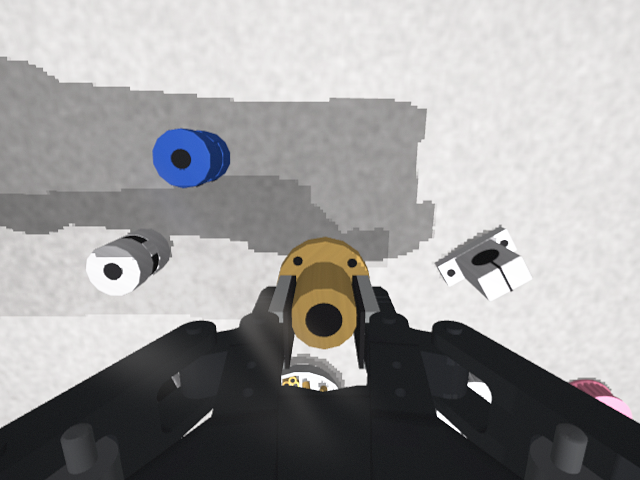

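>>> apply_moves(deltas=[{"xyz": [-0.012, 0.027, 0], "turn": 0}, {"xyz": [-0.012, 0.027, 0], "turn": 0}, {"xyz": [-0.012, 0.027, 0], "turn": 0}, {"xyz": [-0.012, 0.027, 0], "turn": 0}, {"xyz": [-0.012, 0.027, 0], "turn": 0}, {"xyz": [-0.012, 0.027, 0], "turn": 0}, {"xyz": [-0.012, 0.027, 0], "turn": 0}, {"xyz": [-0.013, 0.026, 0], "turn": 0}, {"xyz": [0, 0, 0], "turn": 0}, {"xyz": [0, 0, 0], "turn": 0}, {"xyz": [0, 0, 0], "turn": 0}])

```text
clock: 4.88
tcp_pos: [0.4576, 0.3204, 0.2472]
orientation: [2.218, 2.224, -0.004]
contact_force: [-0.6, -0.1, -0.8]
grip_width: 0.0245
```

```bash
python3 w.py w4
```

```text
4.8833 tcp [0.4576 0.3204 0.2472] jaw 0.2 F [-0.6 -0.1 -0.8] w 0.0245 j [-1.03  0.52  0.39  1.98 -0.3   0.7  -0.44]
```

View pics/w4.png

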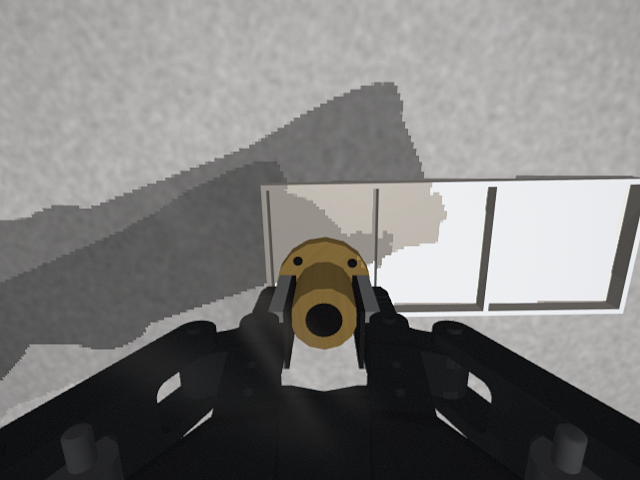

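>>> apply_moves(deltas=[{"xyz": [0, 0, -0.015], "turn": 0}, {"xyz": [0, 0, -0.015], "turn": 0}, {"xyz": [0, 0, -0.01], "turn": 0}, {"xyz": [0, 0, -0.007], "turn": 0}, {"xyz": [0, 0, -0.004], "turn": 0}, {"xyz": [0, 0, 0], "turn": 0}, {"xyz": [0, 0, 0], "turn": 0}])

```text
clock: 5.52
tcp_pos: [0.4582, 0.3209, 0.1973]
orientation: [2.219, 2.224, 0.0]
contact_force: [0.1, -0.0, -1.4]
grip_width: 0.0244
```

>>> apply_moves(deltas=[{"xyz": [0, 0, -0.003], "turn": 0}, {"xyz": [0, 0, -0.002], "turn": 0}, {"xyz": [0, 0, -0.001], "turn": 0}, {"xyz": [0, 0, 0], "turn": 0}, {"xyz": [0, 0, 0], "turn": 0}])

```text
clock: 5.93
tcp_pos: [0.458, 0.3213, 0.1917]
orientation: [-2.218, -2.225, -0.001]
contact_force: [-2.1, -0.7, 5.2]
grip_width: 0.0242
```

>>> apply_moves(deltas=[{"xyz": [0, 0, 0], "turn": 0}, {"xyz": [0, 0, 0], "turn": 0}, {"xyz": [0, 0, 0], "turn": 0}, {"xyz": [0, 0, 0], "turn": 0}, {"xyz": [0, 0, 0], "turn": 0}, {"xyz": [0, 0, 0.02], "turn": 0}, {"xyz": [0, 0, 0.03], "turn": 0}, {"xyz": [0, 0, 0.03], "turn": 0}, {"xyz": [0, 0, 0.02], "turn": 0}, {"xyz": [0, 0, 0], "turn": 0}, {"xyz": [0, 0, 0], "turn": 0}], claw=-0.3)

```text
clock: 6.85
tcp_pos: [0.4582, 0.3214, 0.2922]
orientation: [-2.218, -2.225, -0.004]
contact_force: [0.3, -0.3, -1.4]
grip_width: 0.0555
```

```bash
python3 w.py w5
```

```text
6.85 tcp [0.4582 0.3214 0.2922] jaw 0.2 F [ 0.3 -0.3 -1.4] w 0.0555 j [-1.06  0.45  0.43  1.96 -0.26  0.78 -0.48]
```

View pics/w5.png

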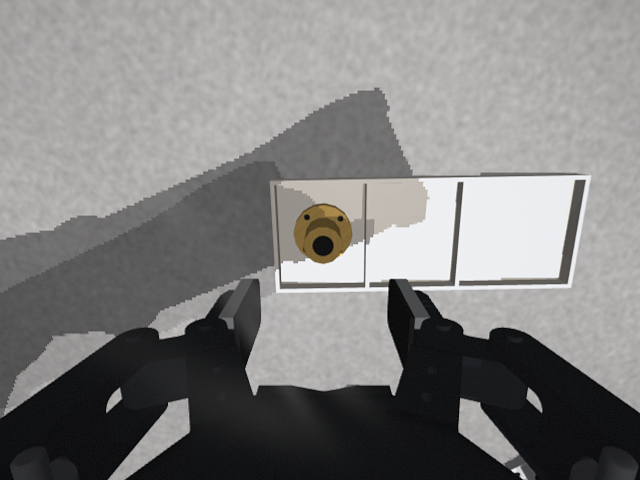

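The nut stands centred in the end pocket (flange at 323,232; pocket columns 278–365). Next the coupling.

>>> apply_moves(deltas=[{"xyz": [-0.002, -0.027, -0.003], "turn": 0}, {"xyz": [-0.002, -0.027, -0.003], "turn": 0}, {"xyz": [-0.002, -0.027, -0.003], "turn": 0}, {"xyz": [-0.002, -0.027, -0.003], "turn": 0}, {"xyz": [-0.002, -0.027, -0.003], "turn": 0}, {"xyz": [-0.002, -0.027, -0.003], "turn": 0}, {"xyz": [-0.002, -0.027, -0.003], "turn": 0}, {"xyz": [-0.003, -0.028, -0.003], "turn": 0}, {"xyz": [0, 0, 0], "turn": 0}, {"xyz": [0, 0, 0], "turn": 0}, {"xyz": [0, 0, 0], "turn": 0}])

```text
clock: 7.82
tcp_pos: [0.4407, 0.1045, 0.2665]
orientation: [-2.218, -2.224, 0.002]
contact_force: [-0.1, 0.3, 0.3]
grip_width: 0.0555
```

>>> apply_moves(deltas=[{"xyz": [0, 0, -0.015], "turn": 0}, {"xyz": [0, 0, -0.02], "turn": 0}, {"xyz": [0, 0, -0.02], "turn": 0}, {"xyz": [0, 0, -0.015], "turn": 0}, {"xyz": [0, 0, -0.008], "turn": 0}, {"xyz": [0, 0, 0], "turn": 0}, {"xyz": [0, 0, 0], "turn": 0}, {"xyz": [0, 0, 0], "turn": 0}])

```text
clock: 8.48
tcp_pos: [0.4413, 0.1046, 0.1897]
orientation: [2.217, 2.225, 0.002]
contact_force: [-0.0, 0.7, 0.1]
grip_width: 0.0555
```

```bash
python3 w.py w6
```

```text
8.4833 tcp [0.4413 0.1046 0.1897] jaw 0.2 F [-0.   0.7  0.1] w 0.0555 j [-0.65  0.5   0.35  2.24 -0.38  0.45  0.  ]
```

View pics/w6.png

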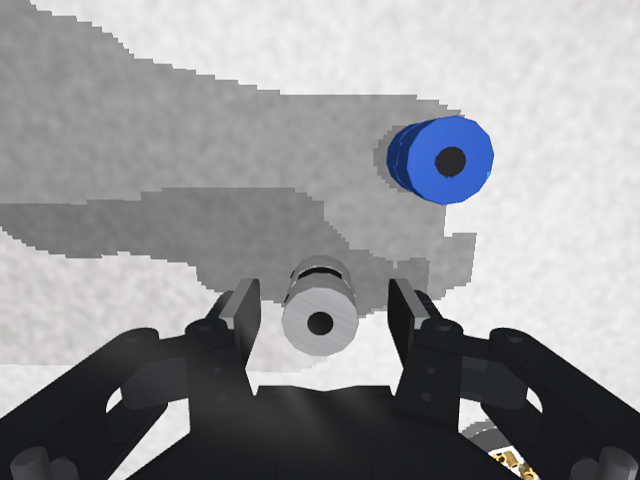

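>>> apply_moves(deltas=[{"xyz": [0, 0, 0], "turn": 0}, {"xyz": [0, 0, 0], "turn": 0}, {"xyz": [0, 0, 0], "turn": 0}, {"xyz": [0, 0, 0], "turn": 0}, {"xyz": [0, 0, 0], "turn": 0}, {"xyz": [0, 0, 0], "turn": 0}, {"xyz": [0, 0, 0.01], "turn": 0}, {"xyz": [0, 0, 0.02], "turn": 0}, {"xyz": [0, 0, 0.03], "turn": 0}, {"xyz": [0, 0, 0.01], "turn": 0}, {"xyz": [0, 0, 0.0], "turn": 0}, {"xyz": [0, 0, 0.0], "turn": 0}], claw=1, squeeze=40)

```text
clock: 9.53
tcp_pos: [0.4408, 0.1044, 0.2596]
orientation: [2.217, 2.225, 0.003]
contact_force: [-0.6, 0.7, -0.8]
grip_width: 0.0286
```

>>> apply_moves(deltas=[{"xyz": [0.011, 0.027, 0], "turn": 0}, {"xyz": [0.011, 0.027, 0], "turn": 0}, {"xyz": [0.011, 0.027, 0], "turn": 0}, {"xyz": [0.011, 0.027, 0], "turn": 0}, {"xyz": [0.011, 0.027, 0], "turn": 0}, {"xyz": [0.011, 0.027, 0], "turn": 0}, {"xyz": [0.01, 0.027, 0], "turn": 0}, {"xyz": [0.01, 0.028, 0], "turn": 0}, {"xyz": [0, 0, 0], "turn": 0}, {"xyz": [0, 0, 0], "turn": 0}, {"xyz": [0, 0, 0], "turn": 0}])

```text
clock: 10.45
tcp_pos: [0.5263, 0.3202, 0.2575]
orientation: [-2.218, -2.224, 0.005]
contact_force: [0.2, -0.4, -2.0]
grip_width: 0.029
```

```bash
python3 w.py w7
```

```text
10.45 tcp [0.5263 0.3202 0.2575] jaw 0.2 F [ 0.2 -0.4 -2. ] w 0.029 j [-0.96  0.59  0.42  1.84 -0.32  0.79 -0.36]
```

View pics/w7.png

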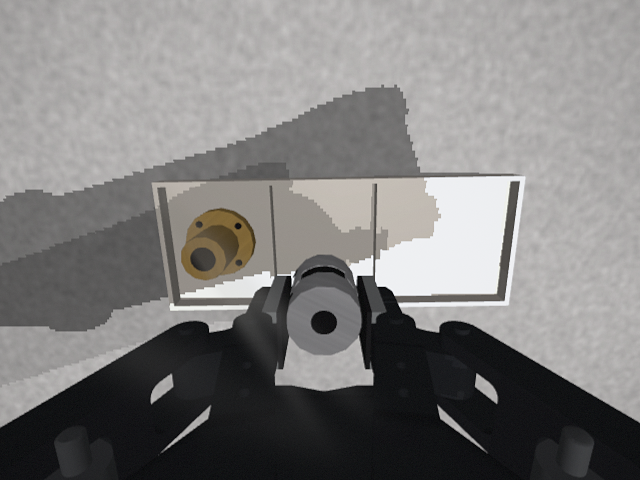

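Coupling held (top at 324,322), between the dividers at columns 272 and 375. Going down to z 0.196.

>>> apply_moves(deltas=[{"xyz": [0, 0.001, -0.015], "turn": 0}, {"xyz": [0, 0, -0.02], "turn": 0}, {"xyz": [0, 0, -0.015], "turn": 0}, {"xyz": [0, 0, -0.007], "turn": 0}, {"xyz": [0, 0, -0.003], "turn": 0}, {"xyz": [0, 0, 0], "turn": 0}, {"xyz": [0, 0, 0], "turn": 0}, {"xyz": [0, 0, 0], "turn": 0}])

```text
clock: 11.17
tcp_pos: [0.5273, 0.3221, 0.2002]
orientation: [2.218, 2.224, 0.002]
contact_force: [0.1, 0.1, -0.5]
grip_width: 0.0287
```

>>> apply_moves(deltas=[{"xyz": [0, 0, -0.004], "turn": 0}, {"xyz": [0, 0, -0.002], "turn": 0}, {"xyz": [0, 0, -0.001], "turn": 0}, {"xyz": [0, 0, 0], "turn": 0}, {"xyz": [0, 0, 0], "turn": 0}, {"xyz": [0, 0, 0], "turn": 0}])

```text
clock: 11.67
tcp_pos: [0.5271, 0.3223, 0.1931]
orientation: [-2.218, -2.225, -0.001]
contact_force: [-2.3, -0.5, 6.6]
grip_width: 0.0286
```

Contact at the expected height (+6 N); releasing.

>>> apply_moves(deltas=[{"xyz": [0, 0, 0], "turn": 0}, {"xyz": [0, 0, 0], "turn": 0}, {"xyz": [0, 0, 0], "turn": 0}, {"xyz": [0, 0, 0], "turn": 0}, {"xyz": [0, 0, 0], "turn": 0}, {"xyz": [0, 0, 0.02], "turn": 0}, {"xyz": [0, 0, 0.03], "turn": 0}, {"xyz": [0, 0, 0.03], "turn": 0}, {"xyz": [0, 0, 0.02], "turn": 0}, {"xyz": [0, 0, 0], "turn": 0}, {"xyz": [0, 0, 0], "turn": 0}], claw=-0.3)

```text
clock: 12.58
tcp_pos: [0.5272, 0.3223, 0.2933]
orientation: [2.218, 2.225, 0.004]
contact_force: [-0.3, -0.2, 0.1]
grip_width: 0.0558
```

```bash
python3 w.py w8
```

```text
12.5833 tcp [0.5272 0.3223 0.2933] jaw 0.2 F [-0.3 -0.2  0.1] w 0.0558 j [-0.98  0.54  0.45  1.82 -0.3   0.85 -0.38]
```

View pics/w8.png

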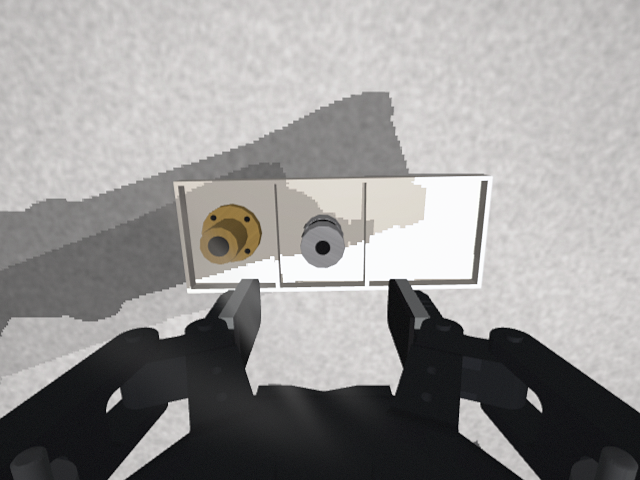

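>>> apply_moves(deltas=[{"xyz": [0.002, -0.036, 0], "turn": -0.032}, {"xyz": [0.002, -0.036, 0], "turn": -0.032}, {"xyz": [0.002, -0.036, 0], "turn": -0.032}, {"xyz": [0.002, -0.036, 0], "turn": -0.032}, {"xyz": [0.002, -0.036, 0], "turn": -0.032}, {"xyz": [0.002, -0.036, 0], "turn": -0.032}, {"xyz": [0.002, -0.036, 0], "turn": -0.032}, {"xyz": [0.003, -0.036, 0], "turn": -0.032}, {"xyz": [0.003, -0.036, 0], "turn": -0.032}, {"xyz": [0.003, -0.036, 0], "turn": -0.032}, {"xyz": [0.003, -0.036, 0], "turn": -0.032}, {"xyz": [0.003, -0.036, 0], "turn": -0.032}], claw=-1)

```text
clock: 13.63
tcp_pos: [0.5552, -0.1113, 0.2907]
orientation: [-2.602, -1.758, 0.004]
contact_force: [0.8, -0.1, -0.4]
grip_width: 0.0851
```

>>> apply_moves(deltas=[{"xyz": [0, 0, -0.01], "turn": 0}, {"xyz": [0, 0, -0.01], "turn": 0}, {"xyz": [0, 0, 0], "turn": 0}, {"xyz": [0, 0, 0], "turn": 0}])

```text
clock: 13.97
tcp_pos: [0.5554, -0.1082, 0.2705]
orientation: [-2.598, -1.762, 0.004]
contact_force: [-0.2, 0.7, -0.2]
grip_width: 0.0853
```

```bash
python3 w.py w9
```

```text
13.9667 tcp [ 0.5554 -0.1082  0.2705] jaw -21.7 F [-0.2  0.7 -0.2] w 0.0853 j [-0.34  0.52  0.56  1.96 -0.39  0.77  0.06]
```

View pics/w9.png

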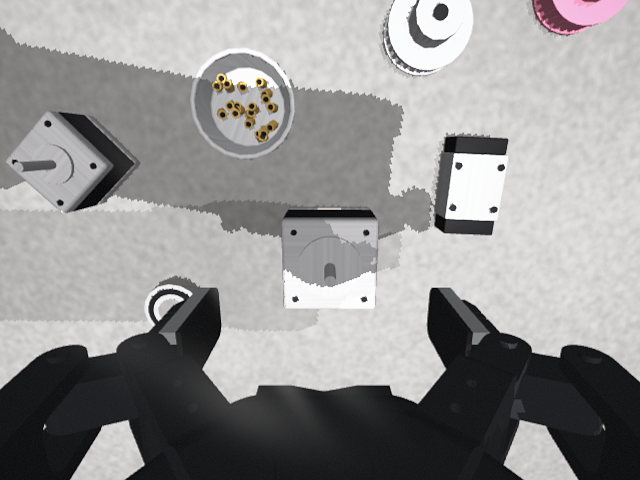

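>>> apply_moves(deltas=[{"xyz": [0.001, -0.0065, -0.01], "turn": 0}, {"xyz": [0, 0, -0.015], "turn": 0}, {"xyz": [0, 0, -0.015], "turn": 0}, {"xyz": [0, 0, -0.015], "turn": 0}, {"xyz": [0, 0, 0], "turn": 0}, {"xyz": [0, 0, 0], "turn": 0}])

```text
clock: 14.52
tcp_pos: [0.5567, -0.1161, 0.2166]
orientation: [-2.601, -1.761, 0.002]
contact_force: [0.3, -0.5, 0.4]
grip_width: 0.0856
```

>>> apply_moves(deltas=[{"xyz": [0, 0.001, -0.01], "turn": 0}, {"xyz": [0, 0, -0.01], "turn": 0}, {"xyz": [0, 0, -0.006], "turn": 0}, {"xyz": [0, 0, 0], "turn": 0}, {"xyz": [0, 0, 0], "turn": 0}])

```text
clock: 14.93
tcp_pos: [0.5567, -0.1154, 0.1908]
orientation: [-2.602, -1.76, 0.001]
contact_force: [-0.6, 0.2, 0.1]
grip_width: 0.0858
```

```bash
python3 w.py w10
```

```text
14.9333 tcp [ 0.5567 -0.1154  0.1908] jaw -21.8 F [-0.6  0.2  0.1] w 0.0858 j [-0.26  0.65  0.47  1.98 -0.48  0.62  0.15]
```

View pics/w10.png

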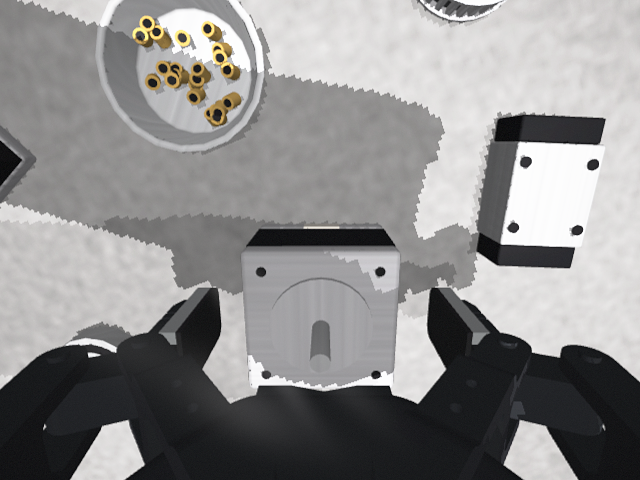

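Motor squared between the pads; gripping.

>>> apply_moves(deltas=[{"xyz": [0, 0, 0], "turn": 0}, {"xyz": [0, 0, 0], "turn": 0}, {"xyz": [0, 0, 0], "turn": 0}, {"xyz": [0, 0, 0], "turn": 0}, {"xyz": [0, 0, 0], "turn": 0}, {"xyz": [0, 0, 0], "turn": 0}, {"xyz": [0, 0, 0.01], "turn": 0}, {"xyz": [0, 0, 0.02], "turn": 0}, {"xyz": [0, 0, 0.02], "turn": 0}, {"xyz": [0, 0, 0.02], "turn": 0}, {"xyz": [0, 0, 0.0], "turn": 0}, {"xyz": [0, 0, 0.0], "turn": 0}], claw=1, squeeze=80)

```text
clock: 15.98
tcp_pos: [0.557, -0.1152, 0.2618]
orientation: [2.601, 1.76, 0.002]
contact_force: [-0.5, 0.5, -6.0]
grip_width: 0.0556
```

```bash
python3 w.py w11
```

```text
15.9833 tcp [ 0.557  -0.1152  0.2618] jaw -21.8 F [-0.5  0.5 -6. ] w 0.0556 j [-0.33  0.54  0.55  1.96 -0.41  0.75  0.09]
```

View pics/w11.png

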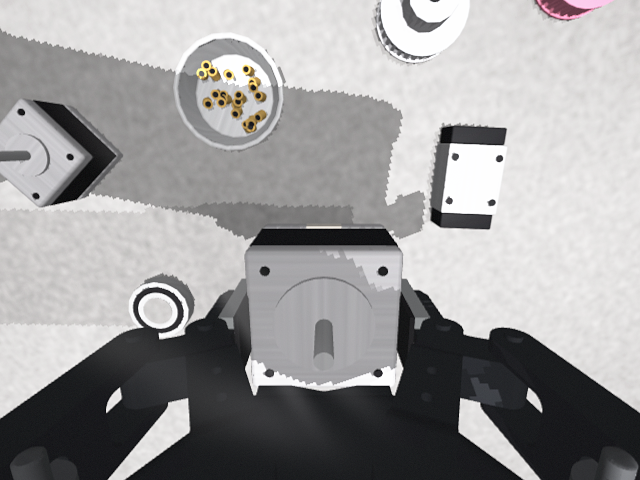

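>>> apply_moves(deltas=[{"xyz": [0.004, 0.02, 0.005], "turn": 0.033}, {"xyz": [0.004, 0.036, 0.005], "turn": 0.033}, {"xyz": [0.004, 0.038, 0], "turn": 0.033}, {"xyz": [0.004, 0.04, 0], "turn": 0.033}, {"xyz": [0.004, 0.04, 0], "turn": 0.033}, {"xyz": [0.004, 0.04, 0], "turn": 0.033}, {"xyz": [0.004, 0.04, 0], "turn": 0.033}, {"xyz": [0.004, 0.04, 0], "turn": 0.033}, {"xyz": [0.004, 0.04, 0], "turn": 0.033}, {"xyz": [0.004, 0.038, 0], "turn": 0.033}, {"xyz": [0.004, 0.036, 0], "turn": 0.033}, {"xyz": [0.004, 0.03, 0], "turn": 0.033}])

```text
clock: 17.03
tcp_pos: [0.6035, 0.3261, 0.2685]
orientation: [-2.198, -2.241, 0.004]
contact_force: [0.8, 0.0, -4.7]
grip_width: 0.0556
```

>>> apply_moves(deltas=[{"xyz": [0, 0, 0], "turn": 0}, {"xyz": [0, 0, 0], "turn": 0}, {"xyz": [0, 0, 0], "turn": 0}])

```text
clock: 17.28
tcp_pos: [0.6042, 0.3219, 0.269]
orientation: [-2.205, -2.238, 0.006]
contact_force: [-0.2, -1.7, -4.9]
grip_width: 0.0557
```

```bash
python3 w.py w12
```

```text
17.2833 tcp [0.6042 0.3219 0.269 ] jaw 0.8 F [-0.2 -1.7 -4.9] w 0.0557 j [-0.88  0.67  0.44  1.66 -0.35  0.89 -0.29]
```

View pics/w12.png

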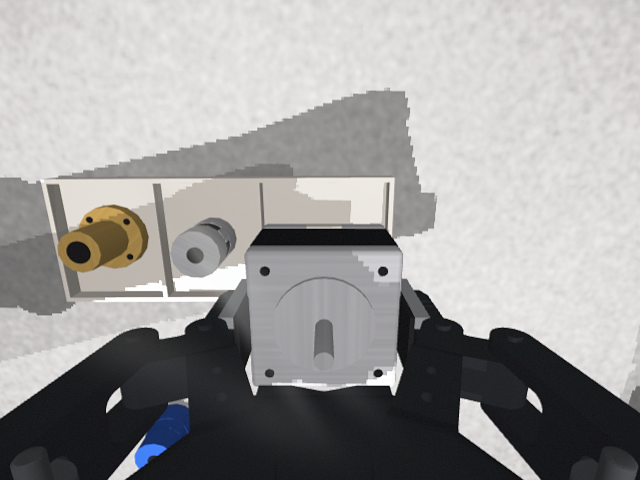

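>>> apply_moves(deltas=[{"xyz": [0.001, 0.001, -0.01], "turn": 0}, {"xyz": [0, 0, -0.02], "turn": 0}, {"xyz": [0, 0, -0.02], "turn": 0}, {"xyz": [0, 0, -0.012], "turn": 0}, {"xyz": [0, 0, -0.006], "turn": 0}, {"xyz": [0, 0, -0.003], "turn": 0}, {"xyz": [0, 0, 0], "turn": 0}, {"xyz": [0, 0, 0], "turn": 0}, {"xyz": [0, 0, 0], "turn": 0}])

```text
clock: 18.08
tcp_pos: [0.6065, 0.3238, 0.2014]
orientation: [2.205, 2.237, 0.003]
contact_force: [0.1, -0.5, -4.6]
grip_width: 0.0554
```

>>> apply_moves(deltas=[{"xyz": [-0.001, 0, -0.003], "turn": 0}, {"xyz": [0, 0, -0.003], "turn": 0}, {"xyz": [0, 0, -0.002], "turn": 0}, {"xyz": [0, 0, 0], "turn": 0}, {"xyz": [0, 0, 0], "turn": 0}, {"xyz": [0, 0, 0], "turn": 0}])

```text
clock: 18.58
tcp_pos: [0.6053, 0.3239, 0.1949]
orientation: [-2.204, -2.238, -0.003]
contact_force: [-5.5, -1.8, 13.6]
grip_width: 0.0554
```

```bash
python3 w.py w13
```

```text
18.5833 tcp [0.6053 0.3239 0.1949] jaw 0.9 F [-5.5 -1.8 13.6] w 0.0554 j [-0.85  0.76  0.39  1.68 -0.39  0.77 -0.25]
```

View pics/w13.png

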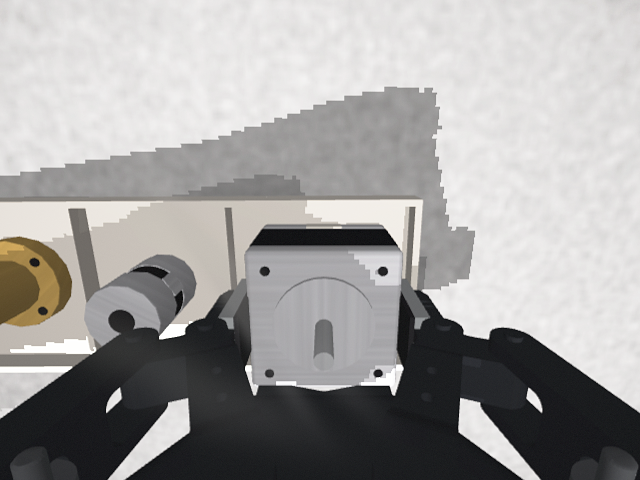

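>>> apply_moves(deltas=[{"xyz": [0, 0, 0], "turn": 0}, {"xyz": [0, 0, 0], "turn": 0}, {"xyz": [0, 0, 0], "turn": 0}, {"xyz": [0, 0, 0], "turn": 0}, {"xyz": [0, 0, 0], "turn": 0}, {"xyz": [0, 0, 0.015], "turn": 0}, {"xyz": [0, 0, 0.02], "turn": 0}, {"xyz": [0, 0, 0.03], "turn": 0}, {"xyz": [0, 0, 0.035], "turn": 0}, {"xyz": [0, 0, 0], "turn": 0}, {"xyz": [0, 0, 0], "turn": 0}], claw=-0.6)

```text
clock: 19.55
tcp_pos: [0.606, 0.3238, 0.296]
orientation: [2.204, 2.237, 0.009]
contact_force: [-0.2, 0.4, -0.2]
grip_width: 0.0687
```

```bash
python3 w.py w14
```

```text
19.55 tcp [0.606  0.3238 0.296 ] jaw 0.8 F [-0.2  0.4 -0.2] w 0.0687 j [-0.89  0.64  0.45  1.64 -0.33  0.93 -0.3 ]
```

View pics/w14.png

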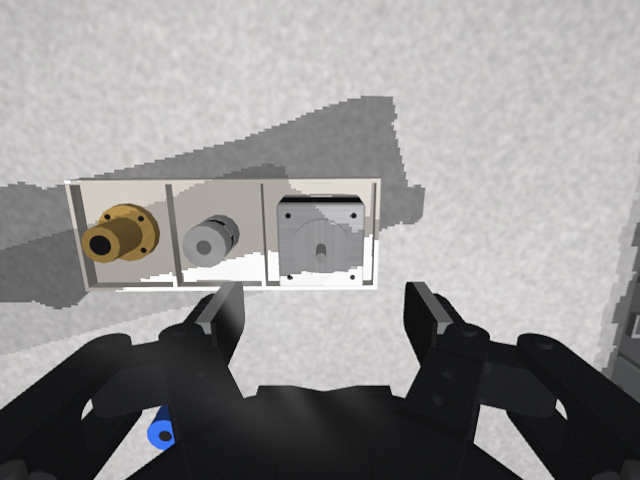

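>>> apply_moves(deltas=[{"xyz": [-0.014, -0.027, 0], "turn": 0.029}, {"xyz": [-0.014, -0.027, 0], "turn": 0.029}, {"xyz": [-0.014, -0.027, 0], "turn": 0.029}, {"xyz": [-0.014, -0.027, 0], "turn": 0.029}, {"xyz": [-0.014, -0.027, 0], "turn": 0.029}, {"xyz": [-0.014, -0.027, 0], "turn": 0.029}, {"xyz": [-0.014, -0.027, 0], "turn": 0.029}, {"xyz": [-0.015, -0.027, 0], "turn": 0.029}, {"xyz": [-0.015, -0.027, 0], "turn": 0.029}, {"xyz": [-0.015, -0.027, 0], "turn": 0.028}, {"xyz": [-0.015, -0.027, 0], "turn": 0.028}, {"xyz": [-0.015, -0.028, 0], "turn": 0.028}], claw=-1)

```text
clock: 20.6
tcp_pos: [0.4304, -0.0024, 0.2916]
orientation: [-1.785, -2.584, 0.002]
contact_force: [0.0, -0.8, 0.1]
grip_width: 0.0853
```

>>> apply_moves(deltas=[{"xyz": [0, 0, -0.01], "turn": 0}, {"xyz": [0, 0, -0.01], "turn": 0}, {"xyz": [0, 0, 0], "turn": 0}, {"xyz": [0, 0, 0], "turn": 0}])

```text
clock: 20.93
tcp_pos: [0.4314, -0.0014, 0.2716]
orientation: [-1.787, -2.582, 0.003]
contact_force: [-0.1, 0.5, 0.0]
grip_width: 0.0852
```

```bash
python3 w.py w15
```

```text
20.9333 tcp [ 0.4314 -0.0014  0.2716] jaw 20.6 F [-0.1  0.5  0. ] w 0.0852 j [-0.52  0.3   0.44  2.26 -0.21  0.63  0.44]
```

View pics/w15.png

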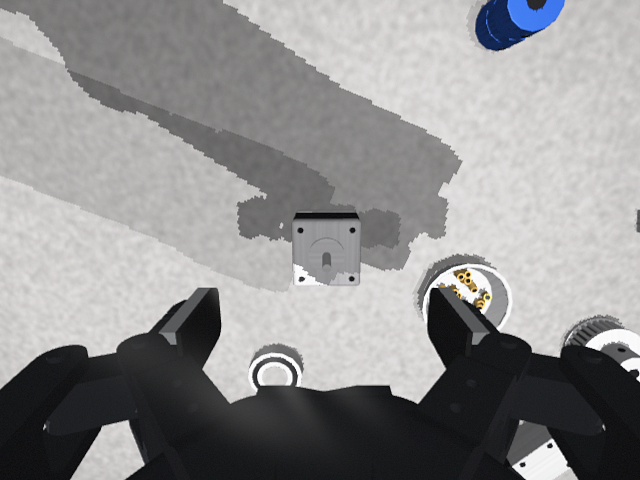

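>>> apply_moves(deltas=[{"xyz": [0.0018, 0, -0.01], "turn": 0}, {"xyz": [0, 0, -0.02], "turn": 0}, {"xyz": [0, 0, -0.02], "turn": 0}, {"xyz": [0, 0, -0.02], "turn": 0}, {"xyz": [0, 0, -0.01], "turn": 0}, {"xyz": [0, 0, 0], "turn": 0}, {"xyz": [0, 0, 0], "turn": 0}, {"xyz": [0, 0, 0], "turn": 0}], claw=-0.6)

```text
clock: 21.65
tcp_pos: [0.4342, -0.0014, 0.1928]
orientation: [1.788, 2.583, 0.001]
contact_force: [1.0, 0.0, 0.7]
grip_width: 0.0686
```

```bash
python3 w.py w16
```

```text
21.65 tcp [ 0.4342 -0.0014  0.1928] jaw 20.6 F [1.  0.  0.7] w 0.0686 j [-0.41  0.47  0.33  2.29 -0.35  0.43  0.56]
```

View pics/w16.png

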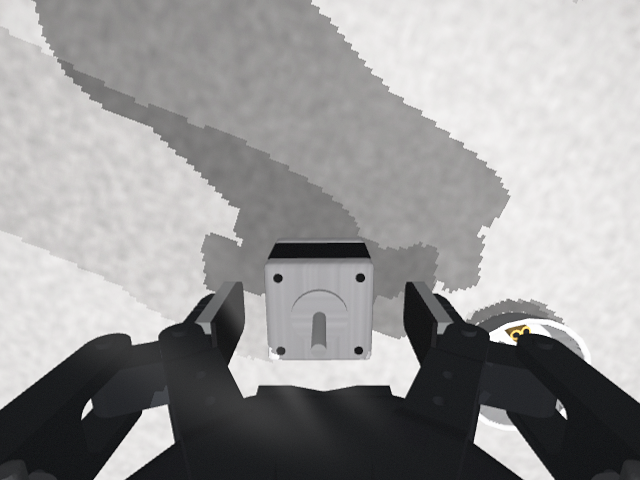

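>>> apply_moves(deltas=[{"xyz": [-0.001, 0, -0.0045], "turn": 0}, {"xyz": [0, 0, 0], "turn": 0}, {"xyz": [0, 0, 0], "turn": 0}, {"xyz": [0, 0, 0], "turn": 0}])

```text
clock: 22.03
tcp_pos: [0.4327, -0.0013, 0.1879]
orientation: [1.788, 2.583, 0.001]
contact_force: [0.7, 0.0, 1.0]
grip_width: 0.0682
```

>>> apply_moves(deltas=[{"xyz": [0, 0, 0], "turn": 0}, {"xyz": [0, 0, 0], "turn": 0}, {"xyz": [0, 0, 0], "turn": 0}, {"xyz": [0, 0, 0], "turn": 0}, {"xyz": [0, 0, 0], "turn": 0}, {"xyz": [0, 0, 0], "turn": 0}, {"xyz": [0, 0, 0.01], "turn": 0}, {"xyz": [0, 0, 0.02], "turn": 0}, {"xyz": [0, 0, 0.02], "turn": 0}, {"xyz": [0, 0, 0.03], "turn": 0}, {"xyz": [0, 0, 0.0], "turn": 0}, {"xyz": [0, 0, 0.0], "turn": 0}], claw=1, squeeze=70)

```text
clock: 23.03
tcp_pos: [0.4331, -0.0012, 0.269]
orientation: [1.786, 2.582, 0.004]
contact_force: [-0.8, 0.5, -3.1]
grip_width: 0.041
```

```bash
python3 w.py w17
```

```text
23.0333 tcp [ 0.4331 -0.0012  0.269 ] jaw 20.6 F [-0.8  0.5 -3.1] w 0.041 j [-0.52  0.31  0.45  2.26 -0.23  0.62  0.46]
```

View pics/w17.png

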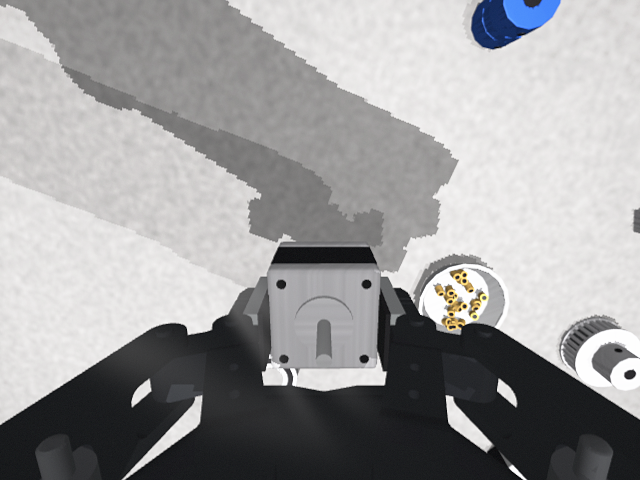

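>>> apply_moves(deltas=[{"xyz": [0.008, -0.03, 0.001], "turn": 0.029}, {"xyz": [0.008, -0.03, 0], "turn": 0.029}, {"xyz": [0.008, -0.03, 0], "turn": 0.029}, {"xyz": [0.008, -0.03, 0], "turn": 0.029}, {"xyz": [0.008, -0.03, 0], "turn": 0.029}, {"xyz": [0.008, -0.03, 0], "turn": 0.029}, {"xyz": [0.008, -0.03, 0], "turn": 0.029}, {"xyz": [0.008, -0.03, 0], "turn": 0.029}, {"xyz": [0.009, -0.03, 0], "turn": 0.029}, {"xyz": [0.009, -0.03, 0], "turn": 0.029}, {"xyz": [0.009, -0.03, 0], "turn": 0.029}, {"xyz": [0.009, -0.027, 0], "turn": 0.029}])

```text
clock: 24.08
tcp_pos: [0.532, -0.36, 0.2664]
orientation: [-1.311, -2.851, -0.0]
contact_force: [0.3, -0.2, -2.6]
grip_width: 0.0409
```

>>> apply_moves(deltas=[{"xyz": [0, 0, 0], "turn": 0}, {"xyz": [0, 0, 0], "turn": 0}, {"xyz": [0, 0, 0], "turn": 0}, {"xyz": [0, 0, 0], "turn": 0}])

```text
clock: 24.42
tcp_pos: [0.5324, -0.3568, 0.2673]
orientation: [-1.311, -2.852, -0.002]
contact_force: [-0.6, -0.2, -2.4]
grip_width: 0.0408
```

```bash
python3 w.py w18
```

```text
24.4167 tcp [ 0.5324 -0.3568  0.2673] jaw 40.6 F [-0.6 -0.2 -2.4] w 0.0408 j [ 0.23  0.6   0.36  1.77 -0.27  0.83  1.43]
```

View pics/w18.png

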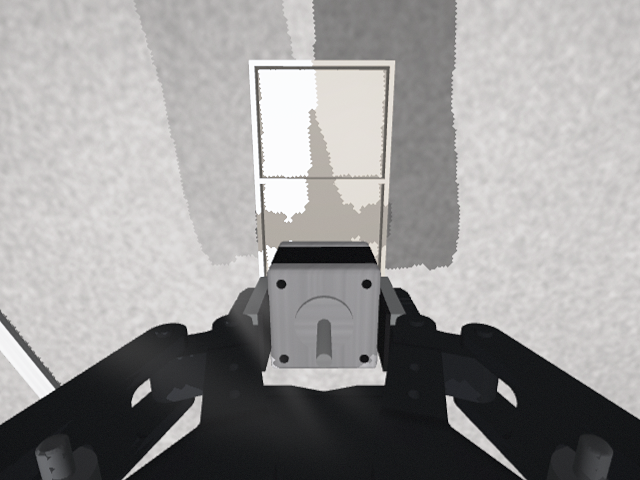

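Run:
```python
from h import *
m=camera_model("wrist"); print(ray(m,322,181,.014)); print("exp .5045 -.3253")
```

```text
[ 0.50409662 -0.3257404   0.014     ]
exp .5045 -.3253
```

>>> apply_moves(deltas=[{"xyz": [0, -0.001, -0.01], "turn": 0}, {"xyz": [0, 0, -0.02], "turn": 0}, {"xyz": [0, 0, -0.02], "turn": 0}, {"xyz": [0, 0, -0.012], "turn": 0}, {"xyz": [0, 0, -0.006], "turn": 0}, {"xyz": [0, 0, -0.002], "turn": 0}, {"xyz": [0, 0, 0], "turn": 0}, {"xyz": [0, 0, 0], "turn": 0}, {"xyz": [0, 0, 0], "turn": 0}])

```text
clock: 25.22
tcp_pos: [0.5331, -0.3597, 0.1997]
orientation: [1.313, 2.852, -0.0]
contact_force: [0.6, 0.3, -1.9]
grip_width: 0.0408
```

Wrist view and top view agree on the divider within 1 mm. Final descent (contact expected at 0.191).

>>> apply_moves(deltas=[{"xyz": [0, 0.001, -0.004], "turn": 0}, {"xyz": [0, 0, -0.003], "turn": 0}, {"xyz": [0, 0, -0.0015], "turn": 0}, {"xyz": [0, 0, 0], "turn": 0}, {"xyz": [0, 0, 0], "turn": 0}, {"xyz": [0, 0, 0], "turn": 0}])

```text
clock: 25.72
tcp_pos: [0.5329, -0.3583, 0.1912]
orientation: [1.313, 2.853, 0.001]
contact_force: [-1.7, 2.4, 7.0]
grip_width: 0.0406
```

>>> apply_moves(deltas=[{"xyz": [0, 0, 0], "turn": 0}, {"xyz": [0, 0, 0], "turn": 0}, {"xyz": [0, 0, 0], "turn": 0}, {"xyz": [0, 0, 0], "turn": 0}, {"xyz": [0, 0, 0], "turn": 0}, {"xyz": [0, 0, 0.015], "turn": 0}, {"xyz": [0, 0, 0.02], "turn": 0}, {"xyz": [0, 0, 0.03], "turn": 0}, {"xyz": [0, 0, 0.035], "turn": 0}, {"xyz": [0, 0, 0], "turn": 0}, {"xyz": [0, 0, 0], "turn": 0}], claw=-0.4)

```text
clock: 26.63
tcp_pos: [0.5334, -0.3591, 0.2937]
orientation: [1.312, 2.848, -0.0]
contact_force: [0.5, -0.2, -0.3]
grip_width: 0.06
```

```bash
python3 w.py w19
```

```text
26.6333 tcp [ 0.5334 -0.3591  0.2937] jaw 40.5 F [ 0.5 -0.2 -0.3] w 0.06 j [ 0.23  0.56  0.38  1.75 -0.26  0.87  1.42]
```

View pics/w19.png

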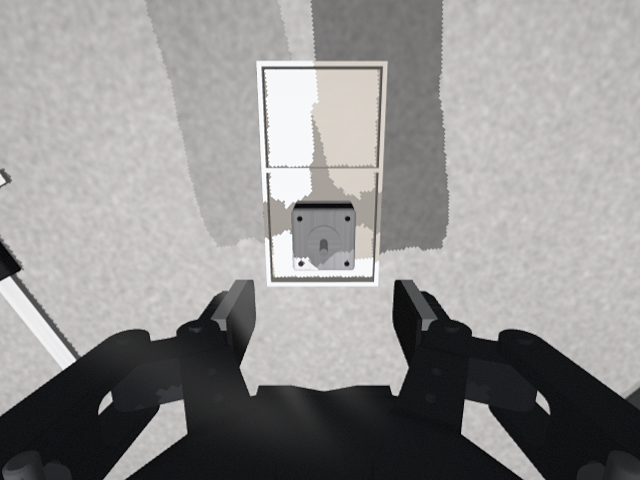

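>>> apply_moves(deltas=[{"xyz": [0.0105, 0.029, 0], "turn": 0}, {"xyz": [0.0105, 0.029, 0], "turn": 0}, {"xyz": [0.0105, 0.029, 0], "turn": 0}, {"xyz": [0.0105, 0.029, 0], "turn": 0}, {"xyz": [0.0105, 0.029, 0], "turn": 0}, {"xyz": [0.0105, 0.029, 0], "turn": 0}, {"xyz": [0.0105, 0.029, 0], "turn": 0}, {"xyz": [0.0105, 0.029, 0], "turn": 0}, {"xyz": [0.0105, 0.029, 0], "turn": 0}, {"xyz": [0.0105, 0.029, 0], "turn": 0}, {"xyz": [0.0105, 0.03, 0], "turn": 0}, {"xyz": [0.0105, 0.03, 0], "turn": 0}], claw=-0.3)

```text
clock: 27.68
tcp_pos: [0.6584, -0.0068, 0.2888]
orientation: [-1.313, -2.851, 0.002]
contact_force: [0.7, -0.3, -0.7]
grip_width: 0.0556
```

>>> apply_moves(deltas=[{"xyz": [0, 0, -0.01], "turn": 0}, {"xyz": [0, 0, -0.01], "turn": 0}, {"xyz": [0, 0, 0], "turn": 0}, {"xyz": [0, 0, 0], "turn": 0}])

```text
clock: 28.02
tcp_pos: [0.6577, -0.01, 0.2687]
orientation: [-1.316, -2.85, 0.004]
contact_force: [0.7, -1.0, 1.0]
grip_width: 0.0558
```

```bash
python3 w.py w20; python3 -c "
from h import *
print(proj(camera_model('wrist'),(.6606,-.0083,.036)))"
```

```text
28.0167 tcp [ 0.6577 -0.01    0.2687] jaw 40.4 F [ 0.7 -1.   1. ] w 0.0558 j [-0.32  0.62  0.34  1.72 -0.26  0.85  0.84]
[330.29455761 252.79169807]
```

View pics/w20.png

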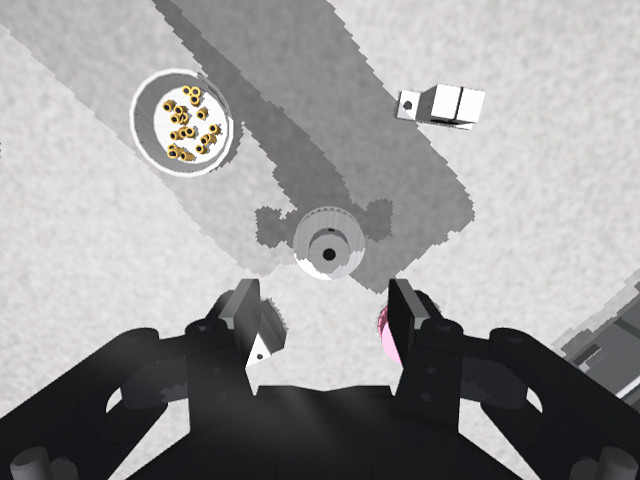

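>>> apply_moves(deltas=[{"xyz": [0.003, 0.0015, -0.01], "turn": 0}, {"xyz": [0, 0, -0.02], "turn": 0}, {"xyz": [0, 0, -0.02], "turn": 0}, {"xyz": [0, 0, -0.015], "turn": 0}, {"xyz": [0, 0, -0.006], "turn": 0}, {"xyz": [0, 0, 0], "turn": 0}, {"xyz": [0, 0, 0], "turn": 0}, {"xyz": [0, 0, 0], "turn": 0}])

```text
clock: 28.73
tcp_pos: [0.6623, -0.0071, 0.2002]
orientation: [1.314, 2.852, 0.001]
contact_force: [0.5, 1.3, 0.8]
grip_width: 0.0558
```

```bash
python3 w.py w21
```

```text
28.7333 tcp [ 0.6623 -0.0071  0.2002] jaw 40.5 F [0.5 1.3 0.8] w 0.0558 j [-0.3   0.71  0.31  1.74 -0.3   0.73  0.87]
```

View pics/w21.png

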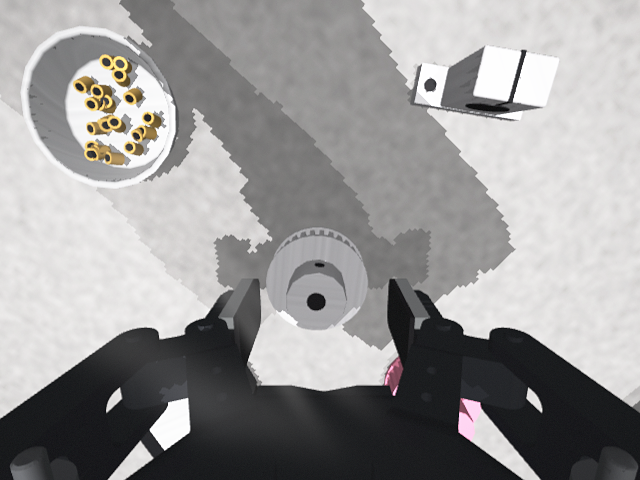

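>>> apply_moves(deltas=[{"xyz": [-0.0015, -0.001, -0.004], "turn": 0}, {"xyz": [0, 0, -0.0035], "turn": 0}, {"xyz": [0, 0, 0], "turn": 0}, {"xyz": [0, 0, 0], "turn": 0}, {"xyz": [0, 0, 0], "turn": 0}])

```text
clock: 29.2
tcp_pos: [0.6602, -0.0078, 0.1918]
orientation: [1.314, 2.854, 0.0]
contact_force: [-0.6, -0.0, 0.0]
grip_width: 0.0555
```

>>> apply_moves(deltas=[{"xyz": [0, 0, 0], "turn": 0}, {"xyz": [0, 0, 0], "turn": 0}, {"xyz": [0, 0, 0], "turn": 0}, {"xyz": [0, 0, 0], "turn": 0}, {"xyz": [0, 0, 0], "turn": 0}, {"xyz": [0, 0, 0], "turn": 0}, {"xyz": [0, 0, 0], "turn": 0}], claw=1, squeeze=50)

```text
clock: 29.78
tcp_pos: [0.6604, -0.0079, 0.192]
orientation: [1.313, 2.853, 0.001]
contact_force: [-0.0, -0.5, 4.1]
grip_width: 0.024
```

```bash
python3 w.py w22
```

```text
29.7833 tcp [ 0.6604 -0.0079  0.192 ] jaw 40.6 F [-0.  -0.5  4.1] w 0.024 j [-0.29  0.72  0.3   1.75 -0.3   0.72  0.87]
```

View pics/w22.png

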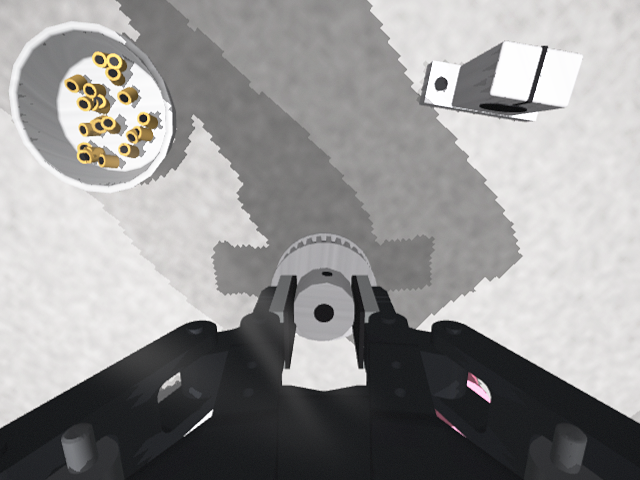

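Hub gripped squarely (bore 324,312). Lifting and carrying to the small pocket.

>>> apply_moves(deltas=[{"xyz": [0, 0, 0.01], "turn": 0}, {"xyz": [0, 0, 0.02], "turn": 0}, {"xyz": [0, 0, 0.03], "turn": 0}, {"xyz": [0, 0, 0.03], "turn": 0}, {"xyz": [0, 0, 0], "turn": 0}, {"xyz": [0, 0, 0], "turn": 0}])

```text
clock: 30.33
tcp_pos: [0.6607, -0.008, 0.2838]
orientation: [1.313, 2.851, 0.003]
contact_force: [0.5, 0.6, -1.0]
grip_width: 0.0241
```

```bash
python3 w.py w23
```

```text
30.3333 tcp [ 0.6607 -0.008   0.2838] jaw 40.6 F [ 0.5  0.6 -1. ] w 0.0241 j [-0.33  0.6   0.35  1.71 -0.26  0.87  0.84]
```

View pics/w23.png

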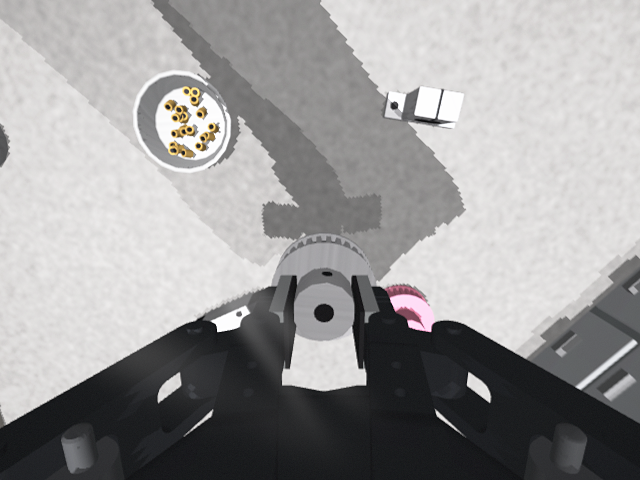

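>>> apply_moves(deltas=[{"xyz": [-0.015, -0.024, 0], "turn": 0}, {"xyz": [-0.015, -0.024, 0], "turn": 0}, {"xyz": [-0.015, -0.024, 0], "turn": 0}, {"xyz": [-0.015, -0.024, 0], "turn": 0}, {"xyz": [-0.015, -0.024, 0], "turn": 0}, {"xyz": [-0.015, -0.024, 0], "turn": 0}, {"xyz": [-0.015, -0.024, 0], "turn": 0}, {"xyz": [-0.015, -0.024, 0], "turn": 0}, {"xyz": [-0.015, -0.024, 0], "turn": 0}, {"xyz": [-0.015, -0.025, 0], "turn": 0}, {"xyz": [-0.0145, -0.025, 0], "turn": 0}, {"xyz": [-0.014, -0.025, 0], "turn": 0}])

```text
clock: 31.38
tcp_pos: [0.48, -0.2994, 0.2801]
orientation: [-1.312, -2.851, 0.0]
contact_force: [0.1, -0.6, -1.1]
grip_width: 0.0243
```

>>> apply_moves(deltas=[{"xyz": [0, 0, -0.01], "turn": 0}, {"xyz": [0, 0, -0.01], "turn": 0}, {"xyz": [0, 0, 0], "turn": 0}, {"xyz": [0, 0, 0], "turn": 0}])

```text
clock: 31.72
tcp_pos: [0.4819, -0.2972, 0.2601]
orientation: [-1.309, -2.852, -0.001]
contact_force: [0.2, -0.6, -0.6]
grip_width: 0.0243
```

```bash
python3 w.py w24
```

```text
31.7167 tcp [ 0.4819 -0.2972  0.2601] jaw 40.7 F [ 0.2 -0.6 -0.6] w 0.0243 j [ 0.16  0.5   0.36  1.96 -0.26  0.73  1.39]
```

View pics/w24.png

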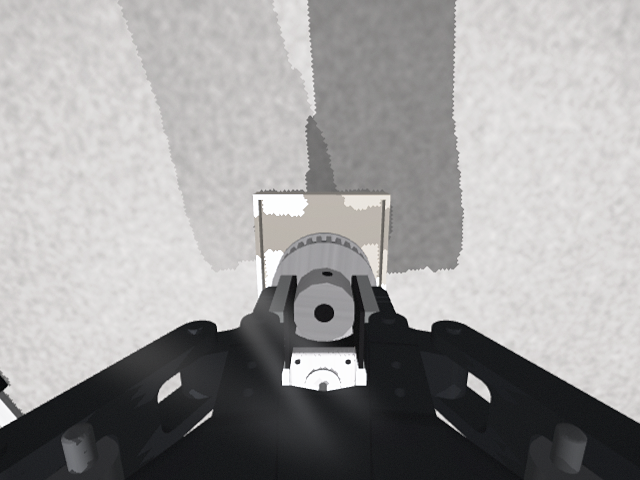

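>>> apply_moves(deltas=[{"xyz": [0, -0.001, -0.01], "turn": 0}, {"xyz": [0, 0, -0.02], "turn": 0}, {"xyz": [0, 0, -0.018], "turn": 0}, {"xyz": [0, 0, -0.008], "turn": 0}, {"xyz": [0, 0, -0.003], "turn": 0}, {"xyz": [0, 0, 0], "turn": 0}, {"xyz": [0, 0, 0], "turn": 0}, {"xyz": [0, 0, 0], "turn": 0}])

```text
clock: 32.43
tcp_pos: [0.4822, -0.3001, 0.2036]
orientation: [1.313, 2.852, -0.0]
contact_force: [0.7, 0.4, -0.9]
grip_width: 0.0244
```

>>> apply_moves(deltas=[{"xyz": [0, 0.001, -0.004], "turn": 0}, {"xyz": [0, 0, -0.003], "turn": 0}, {"xyz": [0, 0, -0.0015], "turn": 0}, {"xyz": [0, 0, 0], "turn": 0}, {"xyz": [0, 0, 0], "turn": 0}, {"xyz": [0, 0, 0], "turn": 0}])

```text
clock: 32.93
tcp_pos: [0.4819, -0.2988, 0.195]
orientation: [1.313, 2.853, 0.001]
contact_force: [-2.3, 2.0, 7.3]
grip_width: 0.024
```

>>> apply_moves(deltas=[{"xyz": [0, 0, 0], "turn": 0}, {"xyz": [0, 0, 0], "turn": 0}, {"xyz": [0, 0, 0], "turn": 0}, {"xyz": [0, 0, 0], "turn": 0}, {"xyz": [0, 0, 0], "turn": 0}, {"xyz": [0, 0, 0.015], "turn": 0}, {"xyz": [0, 0, 0.02], "turn": 0}, {"xyz": [0, 0, 0.03], "turn": 0}, {"xyz": [0, 0, 0.035], "turn": 0}, {"xyz": [0, 0, 0], "turn": 0}, {"xyz": [0, 0, 0], "turn": 0}], claw=-0.3)

```text
clock: 33.85
tcp_pos: [0.4824, -0.2993, 0.2962]
orientation: [1.312, 2.85, 0.0]
contact_force: [-0.0, -0.5, -0.1]
grip_width: 0.0555
```

>>> apply_moves(deltas=[{"xyz": [0, 0.025, 0.02], "turn": 0}, {"xyz": [0, 0.03, 0.02], "turn": 0}, {"xyz": [0, 0.03, 0.02], "turn": 0}, {"xyz": [0, 0.03, 0], "turn": 0}, {"xyz": [0, 0.03, 0], "turn": 0}, {"xyz": [0, 0.03, 0], "turn": 0}, {"xyz": [0, 0, 0], "turn": 0}, {"xyz": [0, 0, 0], "turn": 0}, {"xyz": [0, 0, 0], "turn": 0}])

```text
clock: 34.6
tcp_pos: [0.4814, -0.1242, 0.3534]
orientation: [-1.313, -2.853, 0.001]
contact_force: [0.5, -0.5, 0.0]
grip_width: 0.0555
```

```bash
python3 w.py w25
python3 - <<'E'
from h import *
cv2.imwrite("pics/top1.png",grab_frame("top")[:,:,::-1]); cv2.imwrite("pics/scene1.png",grab_frame("scene")[:,:,::-1])
E
```

```text
34.6 tcp [ 0.4814 -0.1242  0.3534] jaw 40.6 F [ 0.5 -0.5  0. ] w 0.0555 j [-0.2   0.25  0.38  2.05 -0.12  0.86  0.96]
```

View pics/top1.png

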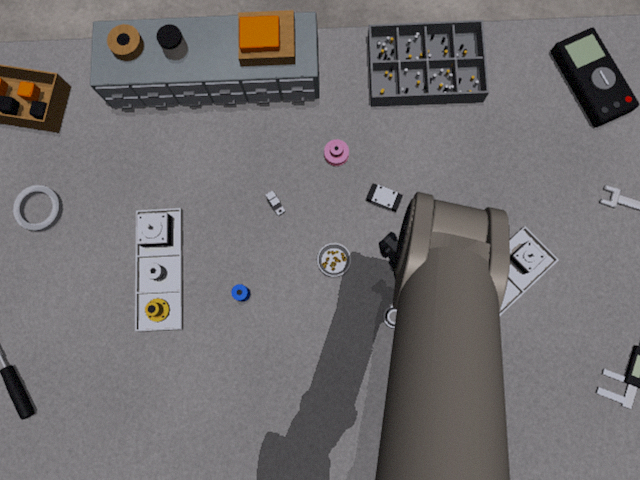

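View pics/scene1.png

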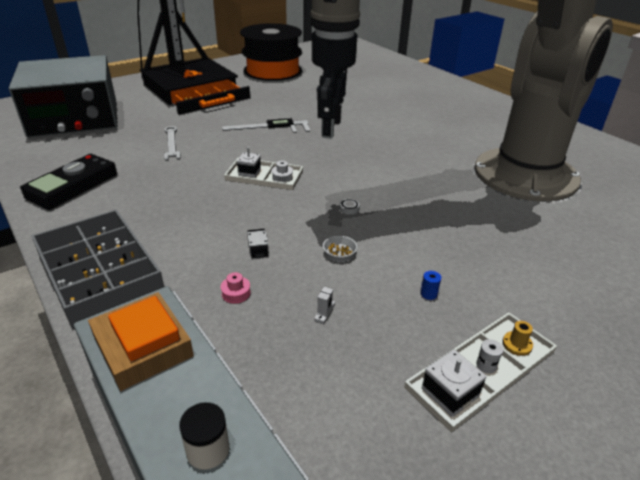

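All parts appear in place; the arm hides the short tray from above, so I clear it for a measured check.

>>> apply_moves(deltas=[{"xyz": [0, 0.03, 0], "turn": 0}, {"xyz": [0, 0.035, 0], "turn": 0}, {"xyz": [0, 0.035, 0], "turn": 0}, {"xyz": [0, 0.035, 0], "turn": 0}, {"xyz": [0, 0.035, 0], "turn": 0}, {"xyz": [0, 0.03, 0], "turn": 0}, {"xyz": [0, 0, 0], "turn": 0}, {"xyz": [0, 0, 0], "turn": 0}, {"xyz": [0, 0, 0], "turn": 0}])

```text
clock: 35.5
tcp_pos: [0.4819, 0.0749, 0.354]
orientation: [-1.316, -2.853, 0.001]
contact_force: [-0.4, -0.2, 0.4]
grip_width: 0.0556
```

Run:
```python
from h import *
m=camera_model("top"); a=grab_frame("top")[:,:,::-1].copy(); cv2.imwrite("pics/top2.png",a)
b=np.hstack([cv2.resize(a[205:335,125:195],None,fx=4,fy=4),cv2.resize(a[220:325,455:565],None,fx=4.95,fy=4.95)[:520]][:1]+[cv2.resize(a[220:325,455:563],(500,520))])
cv2.imwrite("pics/top2z.png",b)
```

```text
(no output)
```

View pics/top2z.png

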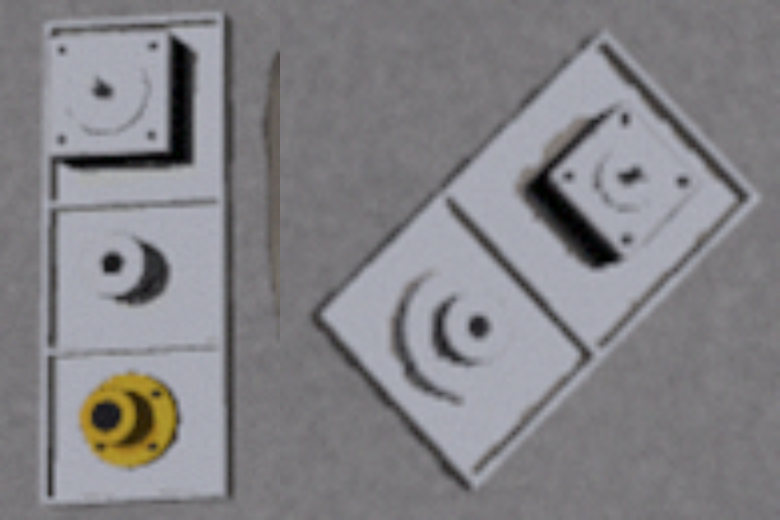

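View pics/top2.png

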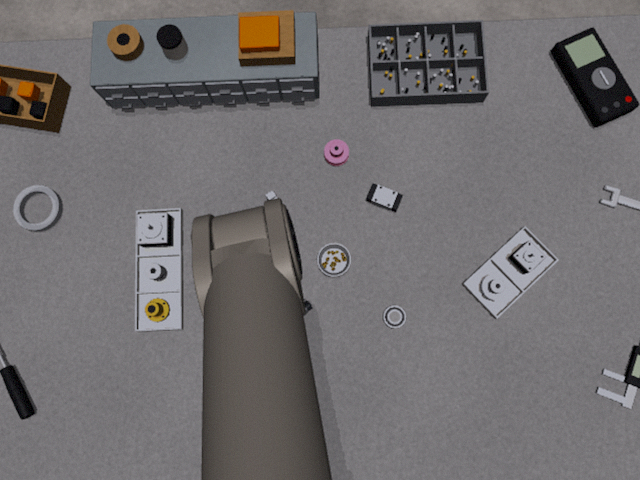

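Run:
```python
from h import *
m=camera_model("top")
def fr(c,d): 
    e=np.array([np.cos(d),np.sin(d)]); return lambda p:(np.array([e@(p-c),np.array([-e[1],e[0]])@(p-c)])*1000).round(1)
L=fr(np.array([.5361,.3219]),np.pi+np.radians(.9)); S=fr(np.array([.5103,-.3321]),np.pi-np.radians(49.5))
for n,u,v,z,f,t in [("Lmot",151.9,228.1,.048,L,-69),("coup",152.75,270.75,.043,L,9),("nut",151,308.75,.043,L,78),("Smot",529.7,256.05,.043,S,-34.5),("pul",498,285.8,.039,S,43.5)]:
    print(n,f(ray(m,u-.4,v-.4,z)[:2]),"want",t,0)
```

```text
Lmot [-70.5  -1.2] want -69 0
coup [ 7.9 -0.5] want 9 0
nut [76.7 -3. ] want 78 0
Smot [-35.1  -1.3] want -34.5 0
pul [43.1 -0.9] want 43.5 0
```

All within about 3 mm of the pocket centres, well inside the tolerances. Handing in.

```bash
python3 -c "
from bench import r
print(r.hand_in())"
```

```text
the job is handed in; nothing more can be done
None
```

I built both kits and handed the job in at about 35.6 s of the 134 s allowed. The hand-in gives no verdict.

- **Long tray:** holds the large motor, the coupling and the brass nut.
- **Short tray:** holds the small motor and the pulley.
- **Setting down:** each part was lowered until the tool felt the pocket floor, 3–4 mm above its pick-up height, and only then released. None was dropped.

**Last checks**
- **Part positions:** the final top picture puts every part within about 3 mm of its pocket centre. The nut was furthest off, about 3 mm across the tray, against an allowance of 19 mm. I read the pixel positions for this by eye from an enlarged picture, so they are good to about 1–2 mm.
- **Upright:** parts look upright in the pictures; I did not measure the tilt.
- **Parts left in stock:** the carriage and bearing are where they started in the last top picture. The arm hid most of the shaft support there, but the one before shows it unmoved. The blue and pink look-alikes were not touched.
- **Arm:** it was clear of everything with the gripper open.

No check failed. The two cameras agreed to about 1 mm wherever I compared them.

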